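# Set out the pouring spout and open the push-and-turn bottle

## Robot

A 6-joint arm with a two-finger parallel gripper is mounted at the origin on the work surface; the furniture and walls round the work are solid. World frame = base frame: x ahead of the robot, y to its left, z up, the work surface at z = 0. Lengths are in m, angles in rad, forces in N, time in s.
With the tool pointing down it reaches from about 0.325 to 0.9 m from the base axis. Payload 3.5 kg.
Tool frame: the origin (TCP) lies midway between the tips of the shut fingers; the grasp point (between the pads) lies arm.grasp_offset behind it (arm.grasp_offset is the distance from the TCP to the grasp point, in m); x points along the fingers, y is the direction in which the jaws open and shut, and the axes are right-handed (so a half turn about x gives the same grasp; the last joint's range is limited). The gripper opens to 85 mm and grips with 20 to 120 N. Pads are 22 mm wide; open, the fingers measure 114 mm over their backs; the gripper's body (76 mm by 85 mm) begins 54 mm behind the grasp point. The pads swing forward as they close: fully open they stand 13 mm farther back than shut.
Start: joints at [1.158, 0.276, -0.026, 1.268, 0, 1.467], TCP at [0.191, 0.595, 0.231] pointing down, gripper open.
Joint ranges: [-3.12, 3.12], [-0.85, 1.88], [-1.08, 1.24], [-1.95, 2.15], [-1.57, 1.53], [-3.14, 3.14]. Speed limits (rad/s): [2.57, 2.57, 3.14, 3.14, 3.14, 3.14].

## Interface

Orientations are given as a unit quaternion [x, y, z, w].
In Python, from cell import arm, vision, models gives the robot as it stands. Calls block until the motion is done:
- arm.move_pose(position, orientation): joint-space move of the TCP to a pose.
- arm.servo_line(position, rot=None, velocity=0.15): straight line of the TCP; rot=None keeps the orientation; velocity is the mean speed in m/s.
- arm.goto_joints(angles): joint-space move.
- arm.move_gripper(opening): finger opening in m; the grip force is fixed at half the most; returns when the fingers have stopped.
- arm.pause(seconds).
- arm.inverse_kinematics(position, orientation): joint angles nearest the present ones, or None.
- arm.observe(): the state.
- vision.capture(name): name is "scene" or "top"; returns a dict with "color" (384x512x3 uint8, red, green, blue), "fx", "fy", "cx", "cy" (pixels), "k1" (the pictures are not rectified: a ray, as slopes to the right and down, at radius r is drawn at 1 + k1 r^2 times it, then the intrinsics apply), "T" (4x4, takes a point from camera to world coordinates). Camera axes: x right, y up, looking along -z (the intrinsics and any distortion apply to the point x, -y, -z); pixel columns grow to the right and rows downward; lengths in m; the calibration is good to about 2 mm. A picture is of the moment at which its call begins. There is no depth.
A pose or a line that the arm cannot do raises arm.PlanningError and nothing moves.
- arm.hand_in(): hands the job in, once; it reports no verdict.
Trained networks look in the newest picture that a camera, given by its name, has taken for a name from the list of things; names that differ only in an ending like _2 or _b are one class to them, and where a whole thing is asked for, a point or a joint stands for the part that bears it (a point fixed in the world has none). Each returns a list of dicts, best first, with "p" (0 to 1); they miss things now and then, are a little off and sometimes report something else, mostly with a low value. They report only what shows in the picture. A call takes as long as a camera call. They do not tell look-alikes from the thing itself.
- models.masks_of(thing, camera): "mask" (384x512 bool, what is visible of it) and "extent" ([left, top, right, bottom] in pixels, round what is visible of it).
- models.place_of(thing, camera): "position" ([column, row] in pixels: a listed point, or the origin of a listed thing).
The state is a dict: "t": time; "qpos": joint angles; "qvel": joint speeds; "tau": joint torques, N m; "ee_pos": TCP position; "eef_rot": TCP orientation; "contact_force": force on the tool from outside, world axes, zero at the start; "ft_torque": the same for the moment, N m; "grip_width": finger opening in m.
Only numpy, scipy, OpenCV 4.12 (cv2) and the standard library are available. Lean on these libraries where they do the work, as an engineer would, in place of code of your own. Each camera call takes 0.05 s, during which the arm holds its last target.

## Task

Get the blue finishing-oil bottle ready for its pouring spout. First stand the yellow spout, flange down and nozzle up, fully seated in the round pocket of the wooden block, and let go of it. Then take the white safety cap off the bottle properly (push it down, and while it is down twist it anticlockwise until it is free), lift it straight up clear of the neck, and finish still holding it, level and still, a few centimetres above the bottle; leave the spout in its pocket and do not disturb the sanding block or the masking tape.

Things in the scene. Friction and masses are not known exactly. Their poses are not given: they have to be found in the camera images.
- bottle: Blue round bottle, 72 mm in diameter, fixed upright in a dark wooden holder (110x110x22 mm) that is fixed to the bench. Origin at the centre of the holder's underside on the bench, z up along the bottle's axis, x through its two neck lugs. The body ends at z = 92 mm; the shoulder slopes from there in to the neck (30 mm in diameter) at z = 121 mm.
- cap: White ribbed safety cap with a thin red bar along its x on the flat top, loose (40 g), 47 mm in diameter (49 over the ribs), 34 mm high. Origin at the centre of its lower rim, z up. At the start it is locked on the bottle, its rim 136 mm and top 170 mm above the bench, its x along the bottle's x. It may be gripped round its side at any angle.
- seal_plug (a joint): Sprung black sealing plug in the bottle's neck, which pushes the cap up. Value in m: 0 with the cap locked on and not pressed (plug top 6 mm above the neck), grows as the cap is pushed down, 0.006 fully down, -0.004 when the cap is off. The spring pushes with 5 N at 0 and about 9 N at 0.006.
- spout: Yellow plastic pouring spout, loose (50 g), standing on its flange on the bench. Origin at the centre of the flange's underside, z up towards the nozzle. The flange is 44 mm in diameter and 5 mm thick; above it a straight round stem 26 mm in diameter from z = 7 to 55 mm, where it is gripped; a narrow nozzle (12 mm) ends at z = 74 mm.
- pocket_block: Wooden block 100x100x28 mm fixed to the bench with one round flat-bottomed pocket, 48 mm in diameter and 8 mm deep, in the middle of its top. Origin at the centre of its underside, so the pocket's floor is at z = 20 mm and its mouth at z = 28 mm.
- sanding_block: Brown sanding block, 63x111x36 mm, loose bystander; origin under its centre.
- masking_tape: Roll of masking tape lying flat, 104 mm in diameter, 24 mm high, loose bystander; origin under its centre.
- neck_top (a point): Centre of the bottle neck's top, 160 mm above the bench. The cap is held by lugs: push it down at least 4 mm (it stops solid at 6 mm) and, held down, turn it anticlockwise seen from above by 45 to 130 degrees; then it lifts straight off. Clockwise there is a stop; unpressed it is locked but for a few degrees of play.
Things that resemble listed ones, but are neither listed nor needed, are in the scene too. What is meant by the bottle is not turquoise, and is the smaller of those in its own colour.

How it is judged:
By the outcome, as a careful person would: the job done as asked, in the order asked, and still so for the second after the job is handed in, while the arm keeps its last pose, push and grip.
It also fails if it takes over 59 s, if anything falls off the work surface, if the arm or the gripper's body presses on something with over 40 N, if the wrist force passes 120 N, or if a joint passes its speed limit or range.

## Working session

There is one attempt and no reset: what is moved stays moved. The work goes in short steps, each a Python script; the robot and the scene stay as the last script left them, time stands still between calls to the robot, and variables do not carry over. Pictures are saved under pics/ and viewed, and the job is handed in when it is done.

```bash
ls; mkdir -p pics; python3 - <<'E'
from cell import arm, vision, models
import cv2,numpy as np
for n in ("scene","top"):
    c=vision.capture(n); cv2.imwrite(f"pics/{n}0.png",cv2.resize(c["color"][:,:,::-1],(800,600),interpolation=cv2.INTER_CUBIC))
    print(n,c["fx"],c["fy"],c["cx"],c["cy"],c["k1"],np.round(c["T"],4).tolist())
    for th in ("bottle","cap","spout","pocket_block","sanding_block","masking_tape","neck_top","seal_plug"):
        print(th,[(round(d["p"],2),np.round(d["position"],1).tolist()) for d in models.place_of(th,n)],[(round(d["p"],2),np.round(d["extent"]).tolist()) for d in models.masks_of(th,n)] if th!="neck_top" else "")
o=arm.observe();print(o, arm.grasp_offset)
E
```

```text
pics
scene 366.916924567193 366.916924567193 252.02002505469187 186.43262641387312 -0.08368704348835963 [[-0.6586, 0.3232, -0.6796, -0.1923], [-0.7521, -0.3148, 0.5791, 0.651], [-0.0267, 0.8924, 0.4504, 0.549], [0.0, 0.0, 0.0, 1.0]]
bottle [(0.92, [263.1, 292.5]), (0.89, [249.9, 199.0]), (0.66, [154.4, 255.9])] [(0.72, [227.0, 160.0, 269.0, 209.0]), (0.61, [222.0, 201.0, 308.0, 323.0]), (0.56, [198.0, 210.0, 214.0, 241.0]), (0.53, [208.0, 170.0, 237.0, 191.0])]
cap [(0.77, [242.8, 156.5])] [(0.8, [239.0, 143.0, 259.0, 162.0])]
spout [(0.8, [207.1, 236.5])] [(0.83, [198.0, 212.0, 214.0, 241.0])]
pocket_block [(0.83, [308.5, 180.9])] [(0.61, [290.0, 169.0, 332.0, 194.0])]
sanding_block [(0.83, [222.0, 186.0])] [(0.98, [207.0, 171.0, 237.0, 188.0])]
masking_tape [(0.89, [270.0, 169.1])] [(0.53, [254.0, 159.0, 288.0, 174.0]), (0.15, [207.0, 170.0, 238.0, 190.0])]
neck_top [(0.85, [264.6, 208.0]), (0.78, [246.3, 148.5]), (0.73, [143.0, 197.0])] Traceback (most recent call last):
  File "<stdin>", line 7, in <module>
ValueError: it knows: bottle, cap, masking_tape, neck_top, pocket_block, sanding_block, spout
```

```bash
python3 - <<'E'
from cell import arm, vision, models
import cv2,numpy as np
for n in ("scene","top"):
    c=vision.capture(n); cv2.imwrite(f"pics/{n}0.png",cv2.resize(c["color"][:,:,::-1],(800,600),interpolation=cv2.INTER_CUBIC))
    if n=="top":
      print(n,c["fx"],c["fy"],c["cx"],c["cy"],c["k1"],np.round(c["T"],4).tolist())
      for th in ("bottle","cap","spout","pocket_block","sanding_block","masking_tape","neck_top"):
        print(th,[(round(d["p"],2),np.round(d["position"],1).tolist()) for d in models.place_of(th,n)],[(round(d["p"],2),np.round(d["extent"]).tolist()) for d in models.masks_of(th,n)] if th!="neck_top" else "")
o=arm.observe();print(o, arm.grasp_offset)
E
```

```text
top 418.6933723563137 418.6933723563137 258.23457705495525 197.3018336311899 -0.05787940963766925 [[-0.0119, 0.9979, -0.0639, 0.3852], [-0.9999, -0.0123, -0.0061, 0.0538], [-0.0068, 0.0638, 0.9979, 1.2973], [0.0, 0.0, 0.0, 1.0]]
bottle [(0.97, [195.5, 269.5]), (0.76, [275.7, 160.7]), (0.74, [161.1, 178.6]), (0.54, [348.0, 117.8])] [(0.93, [258.0, 136.0, 300.0, 184.0]), (0.86, [136.0, 157.0, 185.0, 206.0]), (0.85, [163.0, 242.0, 228.0, 305.0]), (0.28, [202.0, 179.0, 212.0, 194.0])]
cap [(0.67, [280.1, 148.4])] [(0.6, [270.0, 140.0, 290.0, 160.0])]
spout [] [(0.71, [200.0, 178.0, 214.0, 193.0]), (0.48, [256.0, 136.0, 299.0, 180.0])]
pocket_block [(0.68, [344.8, 180.0])] [(0.75, [327.0, 160.0, 369.0, 198.0])]
sanding_block [(0.7, [276.7, 125.0])] [(0.7, [259.0, 106.0, 301.0, 136.0])]
masking_tape [(0.91, [344.6, 119.9])] [(0.84, [329.0, 100.0, 360.0, 139.0]), (0.54, [272.0, 139.0, 290.0, 161.0]), (0.17, [262.0, 107.0, 298.0, 132.0])]
neck_top [(0.94, [183.2, 278.3]), (0.78, [143.8, 175.0]), (0.61, [277.8, 148.6])] 
{'t': 1.45, 'qpos': array([ 1.15760680e+00,  2.76404092e-01, -2.63671091e-02,  1.26802288e+00,
       -1.81988190e-05,  1.46743555e+00]), 'qvel': array([-7.29270407e-04, -4.26855109e-05, -5.66232178e-04, -6.41532345e-04,
        2.03884592e-03, -7.26499053e-04]), 'tau': array([ 4.59265975e-04, -4.45482194e+01,  2.95554042e+01,  9.91300731e-04,
       -4.65041160e-05, -8.65756107e-07]), 'ee_pos': array([0.190553  , 0.59524866, 0.23132628]), 'eef_rot': array([ 0.10910252,  0.69863257, -0.10910427,  0.69864542]), 'contact_force': array([ 0.76144094, -0.12066641, -0.62623765]), 'ft_torque': array([-0.01128959, -0.00556569,  0.06741192]), 'grip_width': 0.08532120063166027} 0.0187
```

View pics/scene0.png

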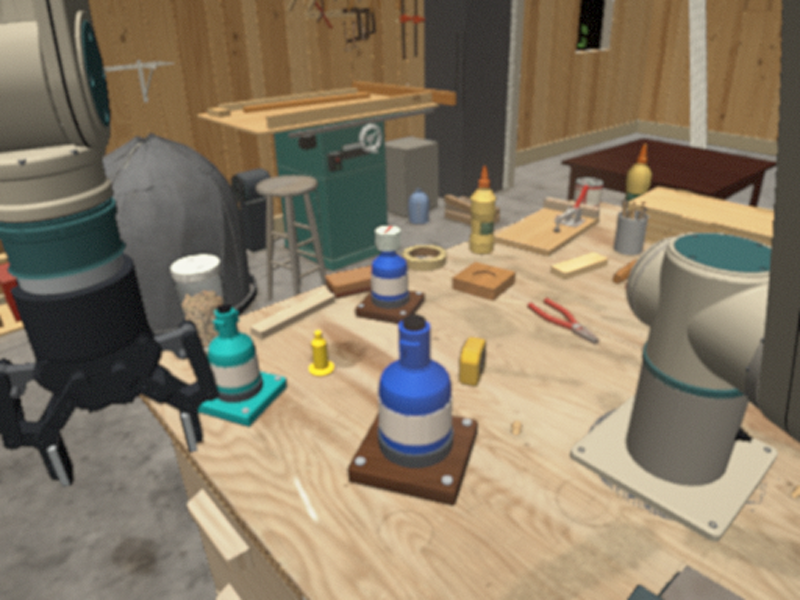

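View pics/top0.png

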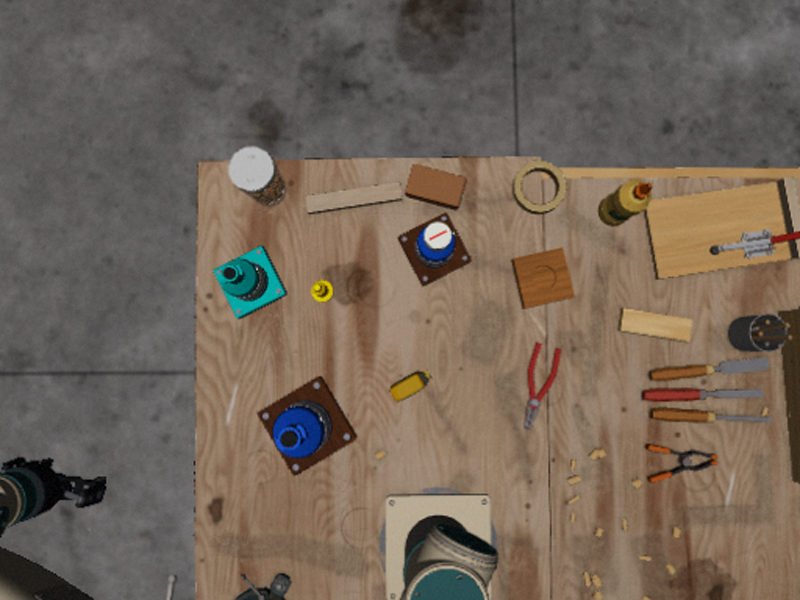

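The blue bottles and look-alikes in the top image (512-px frame) are the large uncapped blue at (195,270), the turquoise at (161,178), and the small blue with the white cap at (278,160). The description fits the small capped one. The white jar lid at (161,107) is not the cap. The glue bottle at (262,246) and the yellow-brown bottle at (400,130) are not the spout, which is at (206,186). The block with the round pocket is at (347,178). Next are close crops and triangulation.

```bash
cat > h.py <<'E'
from cell import arm, vision, models
import cv2,numpy as np
from scipy.optimize import least_squares
from scipy.spatial.transform import Rotation as R
def proj(c,P):
    P=np.atleast_2d(P); T=c["T"]; q=(P-T[:3,3])@T[:3,:3]
    s=np.stack([q[:,0]/-q[:,2],-q[:,1]/-q[:,2]],1); r2=(s**2).sum(1,keepdims=True)
    s=s*(1+c["k1"]*r2); return s*c["fx"]+[c["cx"],c["cy"]]
def ray(c,uv):
    d=(np.asarray(uv,float)-[c["cx"],c["cy"]])/c["fx"]; s=d.copy()
    for _ in range(20): s=d/(1+c["k1"]*(s@s))
    v=c["T"][:3,:3]@np.array([s[0],-s[1],-1]); return c["T"][:3,3],v
def atz(c,uv,z):
    o,v=ray(c,uv); return o+v*(z-o[2])/v[2]
def tri(cs,uvs):
    A=np.zeros((3,3));b=np.zeros(3)
    for c,u in zip(cs,uvs):
        o,v=ray(c,u);v=v/np.linalg.norm(v);M=np.eye(3)-np.outer(v,v);A+=M;b+=M@o
    return np.linalg.solve(A,b)
def crop(c,u,v,h,name,s=10,marks=()):
    u,v=int(u),int(v);im=c["color"][v-h:v+h,u-h:u+h,::-1]
    im=cv2.resize(im,None,fx=s,fy=s,interpolation=cv2.INTER_CUBIC)
    for m in marks:
        for p in m: cv2.circle(im,(int((p[0]-u+h+.5)*s),int((p[1]-v+h+.5)*s)),2,(0,255,0),-1)
    cv2.imwrite(name,im)
def circ(x,y,z,r,n=48):
    a=np.linspace(0,2*np.pi,n,endpoint=False);return np.stack([x+r*np.cos(a),y+r*np.sin(a),z+0*a],1)
E
python3 - <<'E'
from h import *
t=vision.capture("top");s=vision.capture("scene")
for n,a in (("bottle",((275.7,160.7),(249.9,199))),("spout",((207,188),(207.1,236.5))),("pocket",((344.8,180),(308.5,180.9)))):
    print(n,atz(t,a[0],0),atz(s,a[1],0))
# colour fits
def big(m,box):
    mm=np.zeros(m.shape,np.uint8);l,tp,r,b=box;mm[tp:b,l:r]=m[tp:b,l:r];k,lab,st,ce=cv2.connectedComponentsWithStats(mm)
    i=1+np.argmax(st[1:,4]);return lab==i,ce[i],st[i]
for c,n,bc,bs in ((t,"top",(262,135,300,165),(192,172,222,202)),(s,"scene",(235,140,262,165),(192,205,222,245))):
    h=cv2.cvtColor(c["color"],cv2.COLOR_RGB2HSV)
    m,ce,st=big((h[...,2]>150)&(h[...,1]<60),bc);print(n,"cap",ce,st)
    m,ce,st=big(((h[...,0]>174)|(h[...,0]<6))&(h[...,1]>90),bc);print(n,"red",ce,st)
    ys,xs=np.nonzero(m);pts=np.stack([xs,ys],1).astype(float);w=np.cov(pts.T);e,v=np.linalg.eigh(w);d=v[:,1]*np.sqrt(e[1])*1.7
    for z in(0.17,): a,b=atz(c,ce-d,z),atz(c,ce+d,z);print(a,b,np.degrees(np.arctan2(b[1]-a[1],b[0]-a[0])))
    m,ce,st=big((h[...,0]>22)&(h[...,0]<34)&(h[...,1]>170)&(h[...,2]>120),bs);print(n,"spout",ce,st)
crop(t,278,155,30,"pics/tb.png");crop(t,206,186,20,"pics/ts.png",15);crop(t,347,178,28,"pics/tp.png")
crop(s,248,178,35,"pics/sb.png",8);crop(s,206,226,22,"pics/ss.png",12);crop(s,310,180,25,"pics/sp.png")
E
python3 -c "
import cv2,numpy as np
I=[cv2.resize(cv2.imread('pics/%s.png'%n),(260,260)) for n in 'tb ts tp sb ss sp'.split()]
cv2.imwrite('pics/mont.png',np.vstack([np.hstack(I[:3]),np.hstack(I[3:])]))"
```

```text
bottle [0.58209758 0.00576243 0.        ] [0.57547295 0.00705558 0.        ]
spout [0.49922497 0.22089608 0.        ] [0.49854767 0.22310576 0.        ]
pocket [ 0.51894119 -0.20876592  0.        ] [ 0.53338192 -0.220185    0.        ]
top cap [279.86538462 150.20192308] [272 142  17  17 208]
top red [279.6875 150.1875] [275 148  11   6  16]
[ 0.59212002 -0.01410573  0.17      ] [0.57787485 0.01564977 0.17      ] 115.58233629005767
top spout [205.53030303 185.75757576] [199 179  14  14 132]
scene cap [248.20224719 150.32022472] [240 143  22  17 178]
scene red [249. 145.] [249 145   1   1   1]
[nan nan nan] [nan nan nan] nan
scene spout [204.56170213 228.40851064] [198 212  15  28 235]<stdin>:13: RuntimeWarning: Degrees of freedom <= 0 for slice
  c *= np.true_divide(1, fact)
  c *= np.true_divide(1, fact)
```

View pics/mont.png

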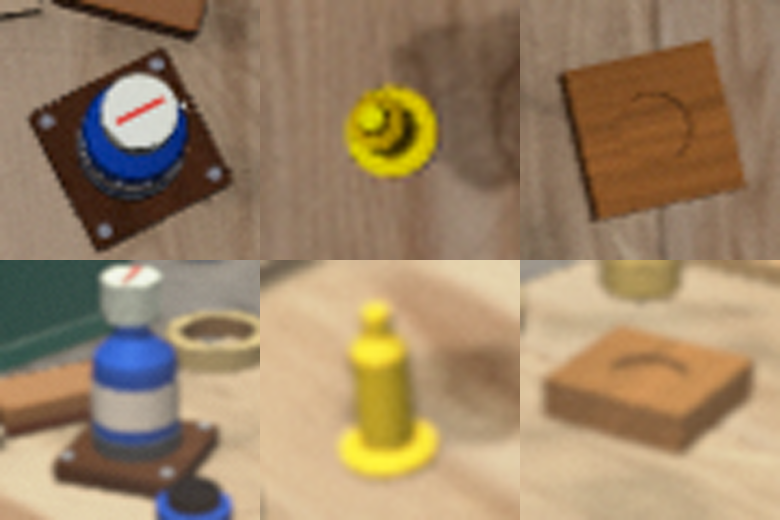

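```bash
python3 - <<'E'
from h import *
t=vision.capture("top");s=vision.capture("scene")
np.save("t.npy",t,allow_pickle=True);np.save("s.npy",s,allow_pickle=True)
crop(t,347,178,28,"pics/a1.png",10);crop(s,310,182,28,"pics/a2.png",10)
E
python3 -c "
import cv2,numpy as np
a=[cv2.resize(cv2.imread('pics/a%d.png'%i),(400,400)) for i in (1,2)]
cv2.imwrite('pics/a12.png',np.hstack(a))"
```

```text
(no output)
```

View pics/a12.png

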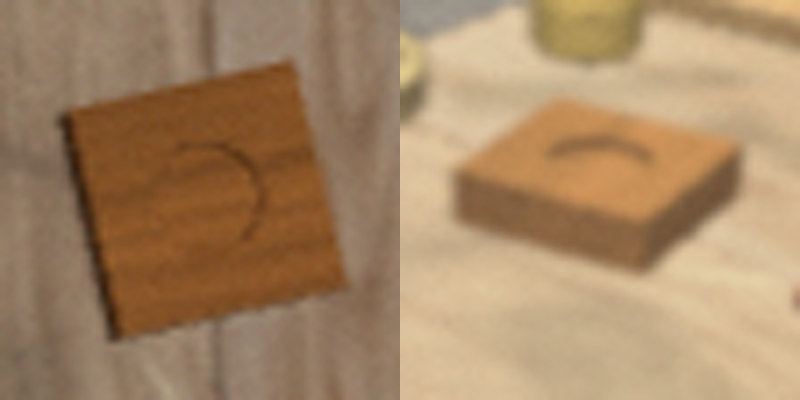

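```bash
cat > fit.py <<'E'
from h import *
def big(m,box):
    mm=np.zeros(m.shape,np.uint8);l,tp,r,b=box;mm[tp:b,l:r]=m[tp:b,l:r];k,lab,st,ce=cv2.connectedComponentsWithStats(mm)
    i=1+np.argmax(st[1:,4]);m=(lab==i).astype(np.uint8)
    cs,_=cv2.findContours(m,cv2.RETR_EXTERNAL,cv2.CHAIN_APPROX_NONE);o=np.zeros_like(m);cv2.drawContours(o,cs,-1,1,-1);return o
def sil(c,parts):
    S=8;ims=None
    allp=[proj(c,p) for p in parts];o=np.floor(np.vstack(allp).min(0))-2
    im=np.zeros((80*S,80*S),np.uint8)
    for p in allp:
        q=((p-o+.5)*S).astype(np.float32);h=cv2.convexHull(q);cv2.fillPoly(im,[np.round(h).astype(np.int32)],1)
    ys,xs=np.nonzero(im);return np.array([xs.mean(),ys.mean()])/S-.5+.5/S+o, len(xs)/S/S
def spoutparts(p):
    x,y=p[:2];z=p[2] if len(p)>2 else 0
    C=lambda zz,r:circ(x,y,z+zz,r)
    return [np.vstack([C(0,.022),C(.005,.022)]),np.vstack([C(.005,.013),C(.055,.013)]),np.vstack([C(.055,.013),C(.06,.006)]),np.vstack([C(.055,.006),C(.074,.006)])]
def capparts(p,z=.136):
    return [np.vstack([circ(*p,z,.0243),circ(*p,z+.034,.0238)])]
def fitc(c,m,parts,p0):
    ys,xs=np.nonzero(m);ce=np.array([xs.mean(),ys.mean()])
    p=np.array(p0,float)
    for _ in range(6):
        f=sil(c,parts(p))[0];J=np.stack([(sil(c,parts(p+d))[0]-f)/.01 for d in np.eye(2)*.01],1)
        p+=np.linalg.solve(J,ce-f)
    return p,len(xs),sil(c,parts(p))[1]
E
python3 - <<'E'
from fit import *
t=np.load("t.npy",allow_pickle=True).item();s=np.load("s.npy",allow_pickle=True).item()
for c,n,bc,bs in ((t,"top",(262,135,300,165),(192,172,222,202)),(s,"scene",(235,138,262,165),(192,205,222,245))):
    h=cv2.cvtColor(c["color"],cv2.COLOR_RGB2HSV).astype(int)
    m=big((h[...,0]>20)&(h[...,0]<36)&(h[...,1]>(140 if n=='top' else 150))&(h[...,2]>60),bs);print(n,"spout",fitc(c,m,spoutparts,(.5,.22)))
    red=((h[...,0]>172)|(h[...,0]<8))&(h[...,1]>60)&(h[...,2]>120)
    m=big((h[...,2]>110)&(h[...,1]<70)|red,bc);print(n,"cap",fitc(c,m,capparts,(.58,.006)))
px=lambda a,u,v:np.array(a)/7.143-.5-28+[u,v]
ct=px([(70,110),(293,62),(347,288),(118,335)],347,178)
cs=px([(52,178),(162,100),(342,150),(243,222),(55,222),(240,272),(338,195)],310,182)
def box(p):
    a=p[2]+np.pi/4+np.arange(4)*np.pi/2;r=.05*2**.5
    return np.vstack([np.stack([p[0]+r*np.cos(a),p[1]+r*np.sin(a),0*a+z],1) for z in(.028,0)])
def res(p,w):
    B=box(p);o=[]
    if 't' in w:
        P=proj(t,B[:4]);o.append(np.array([q-P[np.argmin(((P-q)**2).sum(1))] for q in ct]))
    if 's' in w:
        P=proj(s,B);o.append(np.array([q-P[np.argmin(((P-q)**2).sum(1))] for q in cs]))
    return np.vstack(o).ravel()
for w in('t','s','ts'):
    b=min((least_squares(res,[.53,-.21,y],args=(w,)) for y in(0,.2,.4,-.2,-.4)),key=lambda r:r.cost)
    print(w,b.x,b.cost,np.round(res(b.x,w),1))
p=b.x
crop(t,347,178,28,"pics/b1.png",7,[proj(t,box(p)),proj(t,circ(p[0],p[1],.028,.024))]);crop(s,310,182,28,"pics/b2.png",7,[proj(s,box(p)),proj(s,circ(p[0],p[1],.028,.024))])
cv2.imwrite('pics/b12.png',np.hstack([cv2.imread('pics/b1.png'),cv2.imread('pics/b2.png')]))
E
```

```text
top spout (array([0.50635452, 0.22488536]), 163, 162.046875)
top cap (array([ 5.88148401e-01, -2.45664575e-04]), 247, 277.875)
scene spout (array([0.50355616, 0.2251648 ]), 272, 318.40625)
scene cap (array([ 0.58867637, -0.01597429]), 448, 247.75)
t [ 0.52431077 -0.2116066   0.1956888 ] 0.14600708621533384 [ 0.3  0.2 -0.2  0.1  0.  -0.1 -0.1 -0.3]
s [ 0.52139347 -0.20922264  0.21034753] 2.318111967978498 [ 0.1  1.1  0.5  0.4 -0.4  0.8 -0.2 -0.2  0.7 -0.3 -0.2 -1.1 -0.4 -0.4]
ts [ 0.52340917 -0.21128264  0.20239394] 3.281853694326902 [ 0.5 -0.2 -0.  -0.1  0.1 -0.2 -0.1 -0.6  0.1  1.6  0.3  0.8 -0.4  1.1
  0.   0.2  0.7  0.2  0.1 -0.7 -0.4 -0.1]
```

View pics/b12.png

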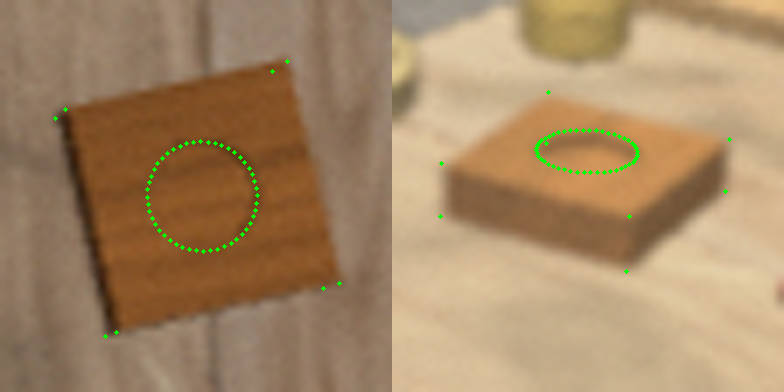

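```bash
cat >> h.py <<'E'
def rot(a):
    c,s=np.cos(a),np.sin(a);return R.from_matrix(np.array([[0,c,s],[0,s,-c],[-1,0,0]])).as_quat()
E
python3 - <<'E'
from fit import *
t=np.load("t.npy",allow_pickle=True).item();s=np.load("s.npy",allow_pickle=True).item()
ct=np.array([(162,50),(232,180),(100,252),(30,118)])/4.3333-.5-30+[278,155]
print([atz(t,q,.022).round(4) for q in ct],np.mean([atz(t,q,.022) for q in ct],0))
print("turq",atz(t,(161,178.6),0),"bigblue",atz(t,(195.5,269.5),0),"sand",atz(t,(276.7,125),0),'tape',atz(t,(344.6,119.9),0),"jar",atz(t,(175,125),0))
h=cv2.cvtColor(t["color"],cv2.COLOR_RGB2HSV).astype(int)
print("bar",atz(t,(279.69,150.19),.17))
# top disc bright
g=t["color"].astype(int)[138:166,266:294];print(g.min(2)[2:24:2,2:26])
R0=R.from_quat([0.10910252,0.69863257,-0.10910427,0.69864542]).as_matrix();print(R0.round(3))
for a in np.radians(np.arange(-180,181,45)):
    r=[]
    for P in ([.505,.2245,.016],[.523,-.211,.04],[.587,.001,.135],[.587,.001,.3]):
        q=arm.inverse_kinematics(P,rot(a));r.append(None if q is None else round(float(q[5]),2))
    print(round(np.degrees(a)),r)
E
```

```text
[array([ 0.6551, -0.0229,  0.022 ]), array([ 0.5613, -0.0709,  0.022 ]), array([0.5113, 0.0232, 0.022 ]), array([0.6074, 0.0716, 0.022 ])] [5.83775944e-01 2.55249117e-04 2.20000000e-02]
turq [0.53060976 0.36520348 0.        ] bigblue [0.2475532  0.25774512 0.        ] sand [0.69531398 0.00090122 0.        ] tape [ 0.70931585 -0.21342877  0.        ] jar [0.70015908 0.32169456 0.        ]
bar [0.5849855  0.00077322 0.17      ]
[[105 104 108 105 104 103  93  76  44  21  15  23  19  19  68 120 122  98
   15  31  70 103 103 110]
 [106 101 104  91  43  15  24  39  65  98 130 169 161 147 116  78  50  23
   18  18  26  67 108 107]
 [ 39  17  23  23  28  55 142 212 208 206 208 206 204 205 206 205 209 188
   97  17  17  30  70 104]
 [ 17  23  34  27 120 209 204 208 206 208 207 207 206 207 207 206 205 196
  208 180  34  16  27  69]
 [ 31  19  14  87 186 208 207 208 208 207 207 207 204 198 172  87  51 109
  176 208 178  62  80  27]
 [ 18  15  28 125 209 211 208 207 203 198 178  87  56  98 157 207 206 206
  204 206 184  33  62  44]
 [  2   2  19 114 211 210 187  87  55 101 160 210 209 206 209 207 207 208
  206 206 178  13  19  28]
 [  6  10  16  48 132 205 210 209 209 212 209 207 208 210 206 207 208 207
  208 189  82  15  12  28]
 [  9  12  11  16  50  99 150 199 209 210 209 207 206 209 209 207 207 197
  156  32  12   1   9  25]
 [  7  10  11  13   8  23  63  96 137 189 199 191 193 199 180 124 116  46
   22   8  15   3  28  31]
 [ 25   9   8  12  12   9  14  10  23  39  43  43  41  45  32  24  15   9
    6   9   1   6  29  23]]
[[ 0.     0.305  0.952]
 [-0.     0.952 -0.305]
 [-1.     0.     0.   ]]
-180 [-1.27, -2.07, -1.68, -1.68]
-135 [-2.05, -2.85, -2.46, -2.46]
-90 [-2.84, 2.64, 3.03, 3.03]
-45 [2.66, 1.86, 2.25, 2.25]
0 [1.87, 1.07, 1.46, 1.46]
45 [1.09, 0.29, 0.68, 0.68]
90 [0.3, -0.5, -0.11, -0.11]
135 [-0.48, -1.28, -0.89, -0.89]
180 [-1.27, -2.07, -1.68, -1.68]
```

```bash
python3 - <<'E'
from fit import *
x,y=.5058,.2249
a=np.pi/4
arm.servo_line([.191,.595,.26],velocity=.1)
arm.move_pose([x,y,.2],rot(a))
o=arm.observe();print(o["t"],o["ee_pos"],o["contact_force"])
arm.servo_line([x,y,.020],velocity=.15)
arm.move_gripper(.034)
for aa in (a,a+np.pi/2):
    if aa!=a:
        arm.move_gripper(.06);arm.servo_line([x,y,.1],velocity=.2);arm.move_pose([x,y,.1],rot(aa));arm.servo_line([x,y,.020],velocity=.2)
    arm.move_gripper(.02)
    o=arm.observe();print(o["t"],o["ee_pos"],o["contact_force"],o["grip_width"])
arm.move_gripper(.06)
arm.servo_line([x,y,.25],velocity=.25)
arm.move_pose([.40,.10,.3],rot(np.pi/4))
t=vision.capture("top");s=vision.capture("scene")
for c,n,bs in ((t,"top",(192,172,222,202)),(s,"scene",(192,205,222,245))):
    h=cv2.cvtColor(c["color"],cv2.COLOR_RGB2HSV).astype(int)
    m=big((h[...,0]>20)&(h[...,0]<36)&(h[...,1]>(140 if n=='top' else 150))&(h[...,2]>60),bs);print(n,"spout",fitc(c,m,spoutparts,(.5,.22)))
    cv2.imwrite(f"pics/{n}1.png",cv2.resize(c["color"][:,:,::-1],(800,600)))
    crop(c,*( (206,186) if n=="top" else (206,226)),20,f"pics/c{n}.png",10,[proj(c,circ(x,y,0,.022)),proj(c,circ(x,y,.074,.006))])
print(arm.observe()["t"])
cv2.imwrite('pics/c12.png',np.hstack([cv2.imread('pics/ctop.png'),cv2.imread('pics/cscene.png')]))
E
```

```text
3.8667 [0.50562011 0.22571355 0.20014959] [-0.5785663   1.17176812  0.29744511]
6.0 [0.50610908 0.22498348 0.02022068] [0.03494582 0.24649761 0.50014318] 0.02475609296000843
9.3417 [0.50759441 0.2254678  0.02185407] [ 0.3330821  -0.14535297  7.30018736] 0.024647781284961635
top spout (array([0.51543758, 0.22429068]), 94, 162.171875)
scene spout (array([0.50552849, 0.22536792]), 264, 317.703125)
12.175
```

View pics/c12.png

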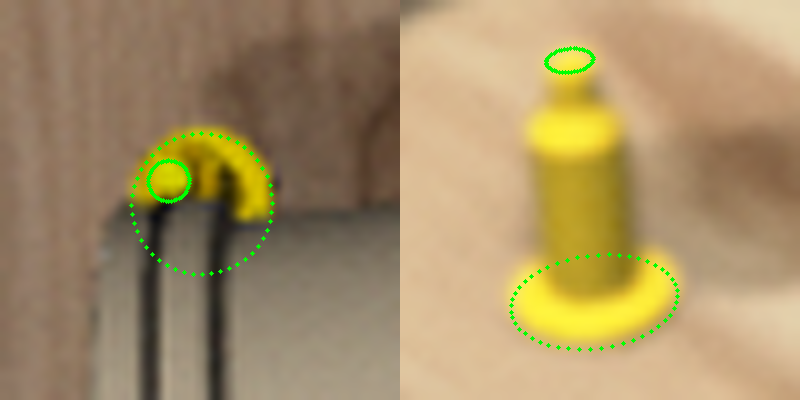

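Overlay: the spout stands at (206,186) in the top image, half hidden by the arm, and unhidden at (205,228) in the scene image. Both cameras' small biases can now be corrected. Next I regrip it and carry it to the pocket.

```bash
python3 - <<'E'
from fit import *
x,y=.5066,.2252
a=np.radians(135)
arm.move_pose([x,y,.15],rot(a))
arm.servo_line([x,y,.026],velocity=.15); arm.pause(.15)
o=arm.observe();print(o["t"],o["ee_pos"],o["contact_force"],o["grip_width"])
arm.move_gripper(.018);arm.pause(.2)
o=arm.observe();print(o["t"],o["ee_pos"],o["contact_force"],o["grip_width"])
arm.servo_line([x,y,.26],velocity=.25)
arm.move_pose([.43,0,.3],rot(np.radians(90)))
arm.move_pose([.5227,-.2111,.12],rot(np.radians(45)))
arm.pause(.3)
o=arm.observe();print(o["t"],o["ee_pos"],o["contact_force"],o["grip_width"])
t=vision.capture("top");s=vision.capture("scene")
crop(t,347,178,36,"pics/d1.png",5.5 and 5);crop(s,310,170,36,"pics/d2.png",5)
cv2.imwrite('pics/d12.png',np.hstack([cv2.imread('pics/d1.png'),cv2.imread('pics/d2.png')]))
E
```

```text
14.5333 [0.50777265 0.22559343 0.02728611] [-0.14736105  1.10791502  0.22469995] 0.06009963404432921
15.1417 [0.50719089 0.22533707 0.0266034 ] [-0.54018729 -0.78615275  5.88081438] 0.024580878397751835
18.6 [ 0.52317909 -0.21059865  0.12100263] [-0.08267868 -0.59581931 -0.33567045] 0.02430469219663631
```

View pics/d12.png

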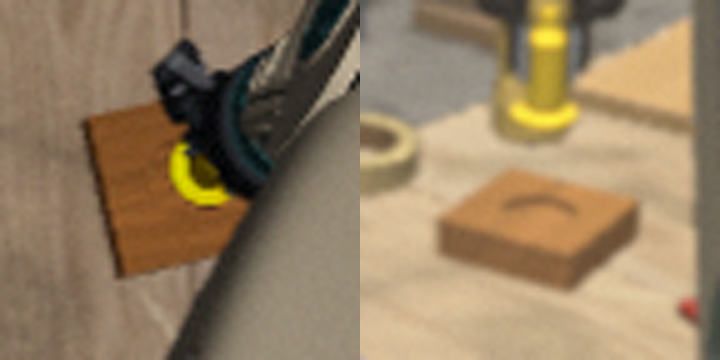

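```bash
python3 - <<'E'
from fit import *
def st(l):
    o=arm.observe();print(l,round(o["t"],2),o["ee_pos"].round(4),o["contact_force"].round(1),round(o["grip_width"],4));return o
arm.servo_line([.5227,-.2111,.058],velocity=.1);arm.pause(.2);st("above")
s=vision.capture("scene");crop(s,310,175,30,"pics/e1.png",6)
arm.servo_line([.5227,-.2111,.0505],velocity=.05);arm.pause(.1);st("in?")
arm.servo_line([.5227,-.2111,.0455],velocity=.05);arm.pause(.2);st("down")
s=vision.capture("scene");crop(s,310,175,30,"pics/e2.png",6)
cv2.imwrite('pics/e12.png',np.hstack([cv2.imread('pics/e1.png'),cv2.imread('pics/e2.png')]))
E
```

```text
above 19.67 [ 0.5235 -0.2115  0.0589] [ 0.5 -0.6 -1.1] 0.0241
in? 20.12 [ 0.5229 -0.2111  0.0504] [ 1.1 -0.1  0. ] 0.0244
down 20.57 [ 0.5233 -0.2119  0.0464] [-0.8 -0.8  4.4] 0.0244
```

View pics/e12.png

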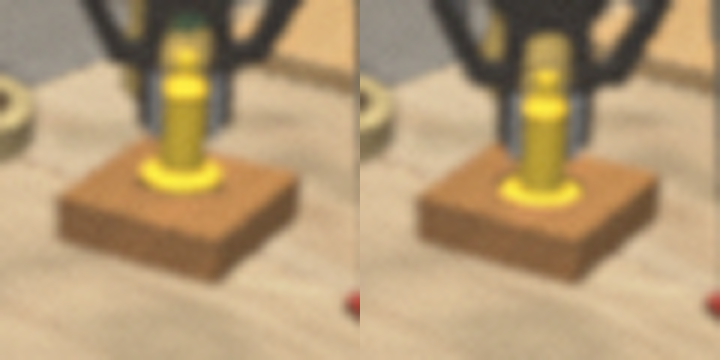

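Flange dropped inside the pocket: zero force at flange height 24 mm, then floor contact at TCP 46.4 mm. Now I release it, retreat and look.

```bash
python3 - <<'E'
from fit import *
def st(l):
    o=arm.observe();print(l,round(o["t"],2),o["ee_pos"].round(4),o["contact_force"].round(1),round(o["grip_width"],4));return o
arm.move_gripper(.055)
p=arm.observe()["ee_pos"]
arm.servo_line([p[0],p[1],.2],velocity=.25)
arm.move_gripper(.085)
arm.move_pose([.5834,.0008,.25],rot(0));arm.pause(.3);st("over cap")
t=vision.capture("top");s=vision.capture("scene")
P=(.5227,-.2111)
for c,n,b in((t,"top",(325,155,372,200)),(s,"scene",(285,130,340,200))):
    h=cv2.cvtColor(c["color"],cv2.COLOR_RGB2HSV).astype(int)
    m=big((h[...,0]>20)&(h[...,0]<36)&(h[...,1]>(150))&(h[...,2]>60),b)
    for z in(.02,.028):
        print(n,z,fitc(c,m,lambda p:spoutparts((p[0],p[1],z)),P))
    u=proj(c,[*P,.03])[0];crop(c,*u,30,f"pics/f{n}.png",6)
cv2.imwrite('pics/f12.png',np.hstack([cv2.imread('pics/ftop.png'),cv2.imread('pics/fscene.png')]))
crop(s,248,165,32,"pics/g1.png",6);crop(t,278,155,32,"pics/g2.png",6)
cv2.imwrite('pics/g12.png',np.hstack([cv2.imread('pics/g1.png'),cv2.imread('pics/g2.png')]))
E
```

```text
over cap 23.57 [5.833e-01 1.000e-04 2.498e-01] [0.2 0.3 0.1] 0.0849
top 0.02 (array([ 0.52387968, -0.21115598]), 173, 175.40625)
top 0.028 (array([ 0.5230087, -0.2094802]), 173, 177.609375)
scene 0.02 (array([ 0.52668856, -0.21576388]), 161, 194.421875)
scene 0.028 (array([ 0.51522535, -0.20188412]), 161, 199.6875)
```

View pics/f12.png

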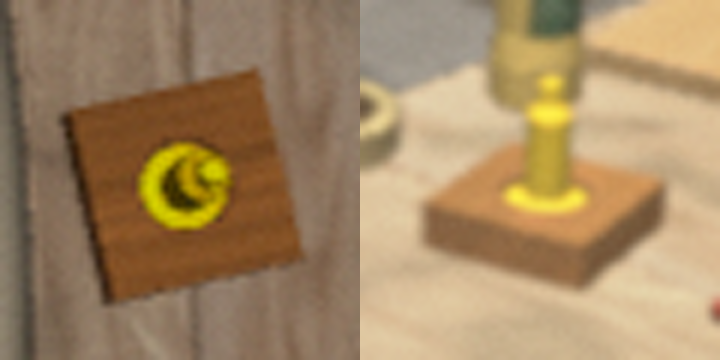

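View pics/g12.png

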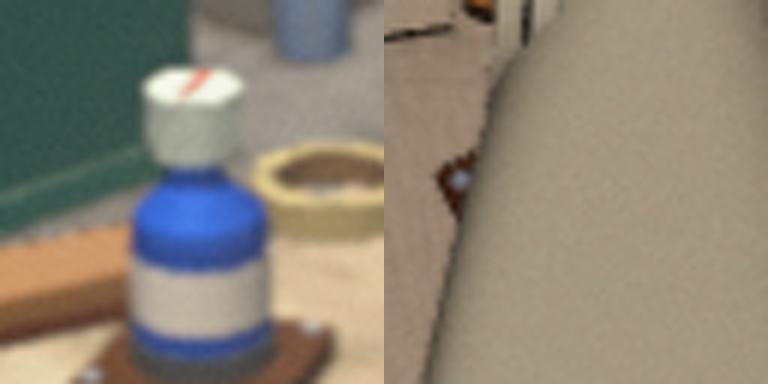

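```bash
python3 - <<'E'
from fit import *
s=np.load("s.npy",allow_pickle=True).item();print(atz(s,(247.8,147.2),.17))
def st(l):
    o=arm.observe();print(l,round(o["t"],2),o["ee_pos"].round(4),o["contact_force"].round(1),o["ft_torque"].round(2),round(o["grip_width"],4));return o
x,y,z=.5834,.0008,.139
q=arm.inverse_kinematics([x,y,z],rot(np.pi/2));print(q.round(2) if q is not None else q)
arm.move_pose([x,y,.22],rot(np.pi/2))
arm.servo_line([x,y,z],velocity=.12);arm.pause(.25);st("pre")
arm.move_gripper(.03);arm.pause(.3);st("grip90")
E
```

```text
[0.57932867 0.00522462 0.17      ]
[-0.11  0.27 -0.24  1.06  0.   -0.11]
pre 26.15 [0.5841 0.0007 0.1399] [-0.7 -0.5  0.2] [-0.01  0.04  0.08] 0.0851
grip90 26.89 [0.5835 0.0008 0.1393] [-1.4 -0.   4.2] [ 0.01  0.32 -0.05] 0.0459
```

```bash
python3 - <<'E'
from fit import *
def st(l):
    o=arm.observe();print(l,round(o["t"],2),o["ee_pos"].round(4),o["contact_force"].round(1),o["ft_torque"].round(2),round(o["grip_width"],4));return o
x,y,z=.5834,.0008,.139
arm.move_gripper(.085)
arm.servo_line([x,y,.2],velocity=.2)
arm.move_pose([x,y,.2],rot(np.radians(-5)))
arm.servo_line([x,y,z],velocity=.15);arm.pause(.2);st("pre")
arm.move_gripper(.03);arm.pause(.3);st("grip0")
print(arm.observe()["qpos"].round(2))
E
```

```text
pre 30.05 [0.5846 0.0006 0.1405] [ 1.  -0.1 -0.4] [ 0.03  0.03 -0.03] 0.085
grip0 30.8 [0.5842 0.0007 0.1397] [0.7 0.2 5.8] [-0.01 -0.17  0.03] 0.0462
[-0.11  0.27 -0.24  1.06 -0.    1.55]
```

```bash
python3 - <<'E'
from fit import *
def st(l):
    o=arm.observe();print(l,round(o["t"],2),o["ee_pos"].round(4),o["contact_force"].round(1),o["ft_torque"].round(2),round(o["grip_width"],4));return o
x,y=.584,.0008
for z in (.136,.134,.1325):
    arm.servo_line([x,y,z],velocity=.03);arm.pause(.15);o=st(z)
E
```

```text
0.136 31.2 [0.5843 0.0007 0.1367] [-0.5 -0.8  6.3] [-0.02  0.07  0.05] 0.0461
0.134 31.6 [0.5843 0.0007 0.135 ] [-1.1  0.3  8.1] [-0.08  0.13 -0.04] 0.0459
0.1325 32.0 [0.5844 0.0007 0.134 ] [-3.   0.1 10.7] [0.02 0.37 0.05] 0.0457
```

```bash
python3 - <<'E'
from fit import *
def st(l):
    o=arm.observe();print(l,round(o["t"],2),o["ee_pos"].round(4),o["contact_force"].round(1),o["ft_torque"].round(2),round(o["grip_width"],4));return o
x,y,z=.584,.0008,.1312
arm.servo_line([x,y,z],velocity=.03);arm.pause(.1);st("down")
for a in (15,35,60,85):
    arm.move_pose([x,y,z],rot(np.radians(a)));o=st(a)
    if abs(o["contact_force"]).max()>50: break
s=vision.capture("scene");crop(s,248,165,32,"pics/i1.png",8)
E
```

```text
down 32.35 [0.5844 0.0007 0.1339] [-5.5  0.5 16.6] [-0.    0.8  -0.01] 0.0465
15 32.77 [0.5857 0.0011 0.1339] [-1.5  0.6 12.7] [0.3  0.25 0.1 ] 0.0457
35 33.2 [0.5859 0.0011 0.1339] [-1.   0.4 13.9] [0.32 0.22 0.05] 0.0458
60 33.7 [0.5859 0.0015 0.134 ] [-1.3  2.6 13.1] [0.47 0.31 0.06] 0.046
85 34.2 [0.586  0.0014 0.134 ] [-0.6  2.  13. ] [0.46 0.24 0.09] 0.0458
```

View pics/i1.png

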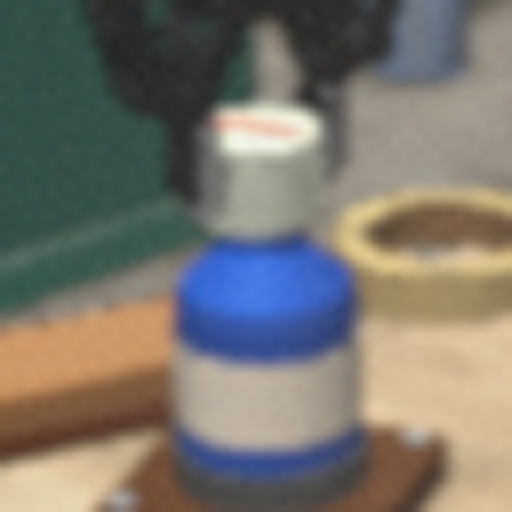

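The bar on the cap, at (248,147) in the scene image, has turned by about 90°. Now I lift gently.

```bash
python3 - <<'E'
from fit import *
def st(l):
    o=arm.observe();print(l,round(o["t"],2),o["ee_pos"].round(4),o["contact_force"].round(1),o["ft_torque"].round(2),round(o["grip_width"],4));return o
x,y=.5845,.0010
ok=True
for z in (.138,.144,.152,.17,.198):
    arm.servo_line([x,y,z],velocity=.05);o=st(z)
    if o["contact_force"][2]<-10: print("STUCK");ok=False;break
if ok:
    arm.pause(1.0);st("hold")
    t=vision.capture("top");s=vision.capture("scene")
    crop(s,250,160,40,"pics/j1.png",6)
    cv2.imwrite("pics/jt.png",cv2.resize(t["color"][:,:,::-1],(800,600)));cv2.imwrite("pics/js.png",cv2.resize(s["color"][:,:,::-1],(800,600)))
E
```

```text
0.138 34.53 [0.5857 0.0013 0.1391] [1.1 0.3 6.2] [ 0.25 -0.28 -0.03] 0.0461
0.144 34.8 [0.5842 0.0009 0.1438] [ 1.1 -0.3  2.2] [-0.04 -0.14 -0.04] 0.0463
0.152 35.11 [0.5842 0.001  0.152 ] [-0.1 -0.2 -0.6] [-0.1  -0.18  0.01] 0.0458
0.17 35.62 [0.5847 0.0011 0.1705] [-0.7 -0.1 -0.9] [-0.05 -0.03 -0.02] 0.0461
0.198 36.33 [0.5845 0.001  0.1981] [-0.6 -0.6 -1.2] [-0.02  0.04  0.  ] 0.0459
hold 37.33 [0.5845 0.001  0.198 ] [-0.4  0.5 -1.5] [-0.03 -0.04  0.  ] 0.0458
```

View pics/j1.png

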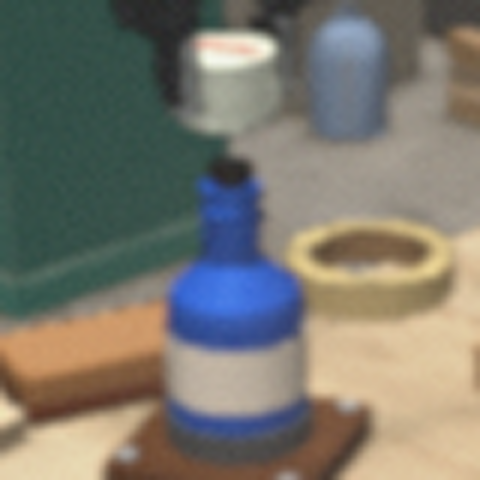

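View pics/jt.png

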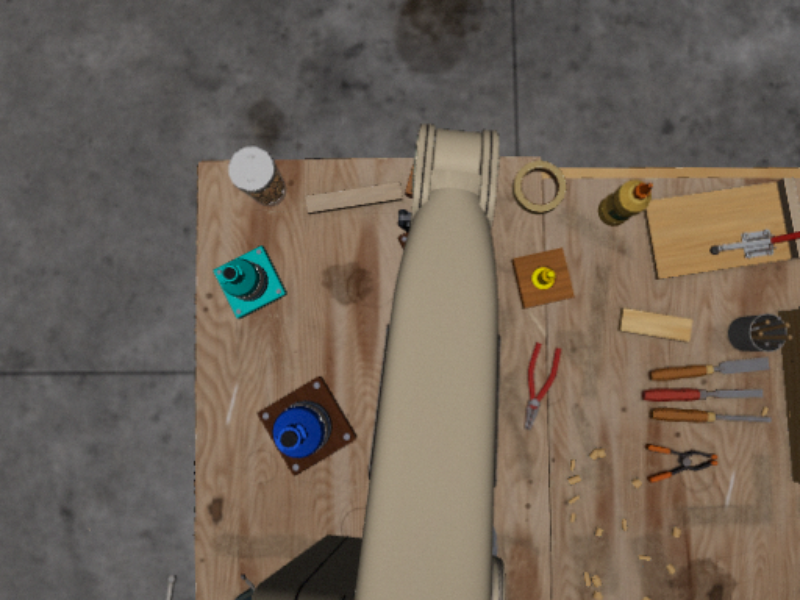

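View pics/js.png

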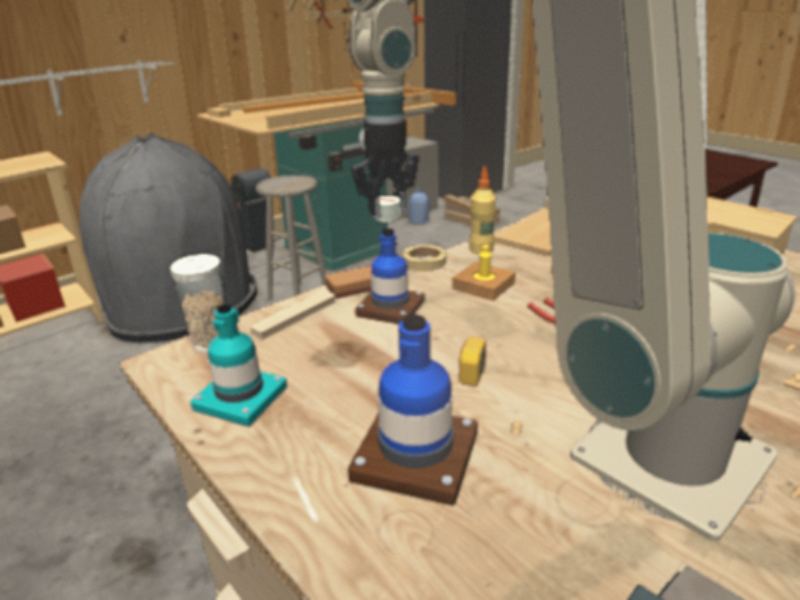

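The cap at (250,133) in the scene image is clear of the neck, with the black plug showing. The spout at (310,172) is seated. The sanding block and tape look unmoved. I'll check that the cap is level.

```bash
python3 - <<'E'
from fit import *
s=vision.capture("scene")
ims=[]
for tl in (None,(0,0)):
    m=[]
    if tl:
        for z in (.2003,.2343): m.append(proj(s,circ(.583,.0015,z-.0035,.0243 if z<.21 else .0238)))
    u,v=249,133;crop(s,u,v,18,"pics/k.png",20,m);ims.append(cv2.resize(cv2.imread("pics/k.png"),(390,390)))
cv2.imwrite("pics/k12.png",np.hstack(ims))
b=np.load("s.npy",allow_pickle=True).item()
t=np.load("t.npy",allow_pickle=True).item()
t2=vision.capture("top")
print(arm.observe()["t"],arm.observe()["eef_rot"].round(3),rot(np.radians(85)).round(3))
for th in("sanding_block","masking_tape"): print(th,[(d["p"],d["position"]) for d in models.place_of(th,"scene")][:1])
d=np.abs(b["color"].astype(int)-s["color"]).sum(2);print("tape diff",d[160:175,262:288].mean(),"sand",d[172:187,209:234].mean(),"bench",d[250:270,160:190].mean())
E
```

```text
37.525 [ 0.031  0.706 -0.031  0.706] [ 0.031  0.706 -0.031  0.706]
sanding_block [(0.68, [224.5, 183.5])]
masking_tape [(0.67, [272.0, 168.1])]
tape diff 12.074358974358974 sand 10.786666666666667 bench 12.128333333333334
```

View pics/k12.png

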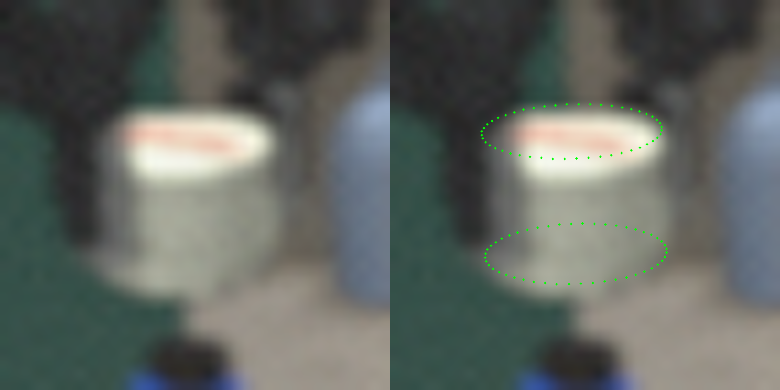

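The top looks fatter than a level cap should, so it may be tilted about the jaw axis. I'll quantify that by fitting the tilt, with the initial locked cap as control.

```bash
cat > tilt.py <<'E'
from fit import *
s0=np.load("s.npy",allow_pickle=True).item();s1=vision.capture("scene")
def model(p,ax,z):
    x,y,dz,th=p
    Rm=R.from_rotvec(th*np.array([np.cos(ax),np.sin(ax),0])).as_matrix()
    def ring(h,r): return circ(0,0,h,r,64)@Rm.T+[x,y,z+dz]
    return ring(.017,.0232),ring(-.017,.0243),ring(.015,.0243)
S=6
def render(c,p,ax,z,box,cols):
    l,t_,r,b=box;W,H=(r-l)*S,(b-t_)*S
    top,rim,up=[((proj(c,q)-[l,t_]+.5)*S).astype(np.float32) for q in model(p,ax,z)]
    side=np.zeros((H,W),np.uint8);cv2.fillPoly(side,[np.round(cv2.convexHull(np.vstack([top,rim,up]))*16).astype(np.int32)],255,shift=4)
    tp=np.zeros((H,W),np.uint8);cv2.fillPoly(tp,[np.round(cv2.convexHull(top)*16).astype(np.int32)],255,shift=4)
    return [cv2.resize(cv2.GaussianBlur(a.astype(np.float32)/255,(0,0),S*.6),(r-l,b-t_),interpolation=cv2.INTER_AREA) for a in(side,tp)]
def fit(c,ax,z,x,y,box,th0,fixed=None):
    l,t_,r,b=box;I=c["color"][t_:b,l:r].astype(float).mean(2)
    # weight columns: red bar -> use red-insensitive max channel
    I=c["color"][t_:b,l:r].astype(float).max(2)
    topv=np.percentile(I,98)
    def f(q):
        p=[q[0]/100,q[1]/100,0,th0 if len(q)<3 else q[2]]
        _,tp=render(c,p,ax,z,box,None)
        A=tp.ravel();m=np.clip((I-sidev)/(topv-sidev),0,1).ravel()
        return m-A
    sidev=165 if sv is None else sv
    best=None
    for t0 in np.radians([-24,-16,-8,0,8,16,24]):
        r_=least_squares(f,[x*100,y*100,t0] if fixed is None else [x*100,y*100],diff_step=2e-2)
        if best is None or r_.cost<best.cost: best=r_
    return best
sv=None
if __name__=="__main__":
    a=s0["color"][140:165,238:262].max(2);b=s1["color"][122:150,238:264].max(2)
    print(a[2:20]);print(b[2:26])
E
python3 tilt.py
```

```text
[[ 79  78  80  81  76  78  77  74  77  88 114 135 140 141 143 145 148 151
  150 146 145 142 129 121]
 [ 77  80  78  76  76  83  87  85  89  97 115 135 142 145 148 150 151 150
  147 149 145 142 138 131]
 [ 77  77  78  83 105 134 153 158 158 156 167 178 178 179 181 174 158 152
  147 148 147 144 142 143]
 [ 75  79  96 132 172 209 233 236 234 231 229 228 226 227 229 223 197 169
  153 146 146 148 148 151]
 [ 80  94 144 198 234 241 245 243 241 238 234 233 233 238 243 241 235 210
  171 153 152 152 154 155]
 [ 80 112 175 234 246 245 243 239 234 231 226 230 237 243 243 244 240 220
  178 155 149 150 153 155]
 [ 81 108 167 219 237 241 240 237 228 224 227 235 243 243 240 234 220 189
  160 152 151 150 148 149]
 [ 79  93 137 178 209 226 231 227 220 222 227 231 234 233 225 200 169 148
  143 147 149 150 147 146]
 [ 77  92 121 147 166 180 189 187 181 189 190 190 190 189 177 158 141 139
  144 150 151 151 151 152]
 [ 77  91 117 139 149 154 160 161 167 167 163 163 157 157 150 144 141 141
  147 149 155 151 151 154]
 [ 80  91 118 139 147 153 157 160 162 168 164 162 157 153 145 143 143 142
  145 150 152 15
[... 2635 characters left out ...]
40 140 144
  146 150 148 142 132 118 110 116]
 [ 78  80  80  83  89  96 107 115 119 116 132 139 146 139 140 148 154 156
  155 154 149 143 137 126 113 114]
 [ 83  82  81  80  81  82  82  79  83  95 117 142 147 149 151 155 154 155
  156 153 148 145 139 135 132 124]
 [ 79  80  83  83  80  83  83  82  78  95 121 147 154 154 154 153 151 152
  152 150 152 147 148 146 145 143]
 [ 78  86  82  83  82  83  81  78  74  85 112 136 143 147 153 153 154 156
  154 149 153 155 153 153 154 155]
 [ 83  80  79  81  81  82  77  69  59  64  78  89 102 121 146 152 154 153
  154 155 155 156 154 158 160 157]
 [ 82  77  80  83  81  81  66  55  49  47  51  54  59  88 124 151 155 155
  158 159 156 157 158 161 158 159]]
```

```bash
cat > tilt2.py <<'E'
from tilt import *
def model2(p,z,r=.0235):
    x,y,a,b=p
    Rm=R.from_rotvec([a,b,0]).as_matrix()
    return [circ(0,0,.017,r,64)@Rm.T+[x,y,z],circ(0,0,-.017,.0243,64)@Rm.T+[x,y,z],circ(0,0,.0165,.0243,64)@Rm.T+[x,y,z]]
def rend(c,p,z,box):
    l,t_,r,b=box;W,H=(r-l)*S,(b-t_)*S
    A,B,C=[((proj(c,q)-[l,t_]+.5)*S).astype(np.float32) for q in model2(p,z)]
    o=[]
    for q in(np.vstack([A,B,C]),A):
        im=np.zeros((H,W),np.uint8);cv2.fillPoly(im,[np.round(cv2.convexHull(q)*16).astype(np.int32)],255,shift=4)
        o.append(cv2.resize(cv2.GaussianBlur(im.astype(np.float32)/255,(0,0),S*.7),(r-l,b-t_),interpolation=cv2.INTER_AREA))
    return o
def go(c,z,x,y,box,bg,skip):
    l,t_,r,b=box;I=c["color"][t_:b,l:r].astype(float).max(2)
    I=I[:, :]
    def f(q,full=False):
        hull,tp=rend(c,[q[0]/100,q[1]/100,q[2],q[3]],z,box)
        # image = bg*(1-hull)+side*(hull-tp)+240*tp ; side linear in column
        cols=np.arange(r-l)[None,:];side=q[4]*100+q[5]*(cols-8)
        P=bg*(1-hull)+side*np.clip(hull-tp,0,1)+242*tp
        e=((I-P)/100)[:,skip:]
        return e.ravel()
    best=None
    for a in(-.15,0,.15):
        for bb in(-.15,0,.15):
            r_=least_squares(f,[x*100,y*100,a,bb,1.6,0],diff_step=1e-2,x_scale=[.1,.1,.05,.05,.1,1],loss="soft_l1",f_scale=.15)
            if best is None or r_.cost<best.cost: best=r_
    return best
def bgmap(c,box,th): pass
# background: median-ish constants taken from rows just outside (per column linear from edges)
def bgof(c,box,left,right,split):
    l,t_,r,b=box;B=np.zeros((b-t_,r-l));B[:]=right;B[:,:split-l]=left;return B
if __name__=="__main__":
    # only upper half of the cap incl. top face
    box0=(238,139,262,153);r0=go(s0,.153,.5793,.0052,box0,bgof(s0,box0,78,148,248),0)
    print("before xy",r0.x[:2]/100,"tilt deg",np.degrees(r0.x[2:4]),r0.cost)
    box1=(238,121,262,135);r1=go(s1,.153+.0583,.5793,.0052,box1,bgof(s1,box1,45,85,246),5)
    print("now xy",r1.x[:2]/100,"tilt deg",np.degrees(r1.x[2:4]),r1.cost)
    print(R.from_quat(arm.observe()["eef_rot"]).as_matrix().round(3),arm.observe()["t"])
E
python3 tilt2.py
```

```text
before xy [0.58209795 0.00334076] tilt deg [ 0.08006451 -1.18436097] 1.1230597992103126
now xy [0.58288451 0.00281985] tilt deg [ 0.34374279 -3.94187431] 2.091025775691009
[[ 0.     0.087  0.996]
 [ 0.     0.996 -0.087]
 [-1.     0.     0.   ]] 37.725
```

```bash
python3 - <<'E'
from tilt2 import *
q=(R.from_rotvec(np.radians(2.6)*np.array([.087,.996,0]))*R.from_quat(rot(np.radians(85))))
g=np.array([.5845,.001,.198+arm.grasp_offset]); pos=g+q.as_matrix()[:,0]*arm.grasp_offset
arm.servo_line(pos.tolist(),rot=q.as_quat(),velocity=.01);arm.pause(1)
o=arm.observe();print(o["t"],o["ee_pos"],o["contact_force"].round(1),o["grip_width"],abs(o["qvel"]).max())
import tilt2
s1=vision.capture("scene");crop(s1,249,133,18,"pics/m.png",20)
box1=(238,121,262,135);r1=go(s1,.153+.0583,.5793,.0052,box1,bgof(s1,box1,45,85,246),5)
print("now xy",r1.x[:2]/100,"tilt deg",np.degrees(r1.x[2:4]),r1.cost)
E
```

```text
39.025 [0.58363937 0.0010767  0.19797245] [ 0.  -0.2 -1.1] 0.045758034800873974 0.0011567945338972535
now xy [0.58244991 0.00290257] tilt deg [-2.74272635  2.63972498] 2.1712624306275705
```

View pics/m.png

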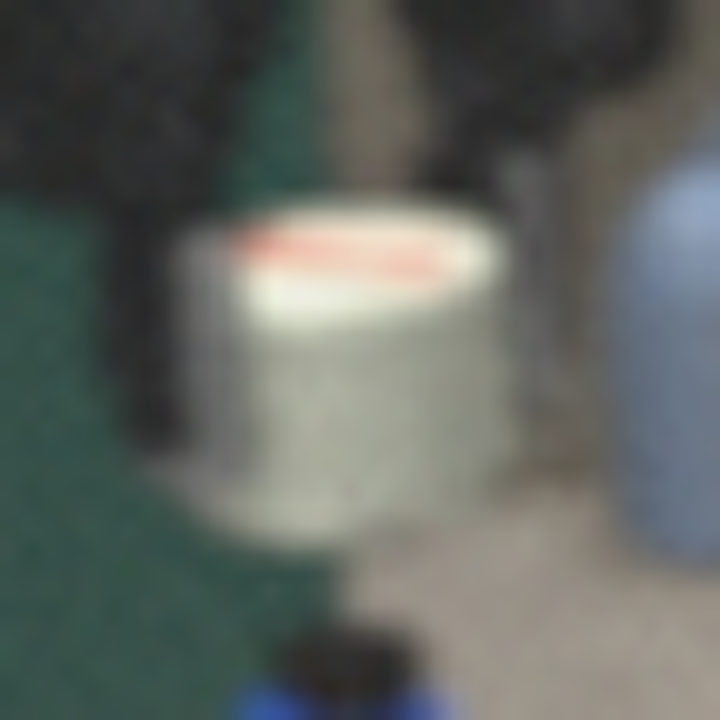

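The repeat fit differs from the first by several degrees, so the fit noise is about ±3°. The average says nearly level with the tool vertical. I'll go back to almost vertical and hand in.

```bash
python3 - <<'E'
from fit import *
q=(R.from_rotvec(np.radians(.7)*np.array([.087,.996,0]))*R.from_quat(rot(np.radians(85))))
g=np.array([.5845,.001,.198+arm.grasp_offset]); pos=g+q.as_matrix()[:,0]*arm.grasp_offset
arm.servo_line(pos.tolist(),rot=q.as_quat(),velocity=.01);arm.pause(1)
o=arm.observe();print(o["t"],o["ee_pos"],o["contact_force"].round(1),o["grip_width"],abs(o["qvel"]).max())
arm.hand_in()
E
```

```text
40.325 [0.58427924 0.00102085 0.1980444 ] [ 1.3  0.6 -0.5] 0.045638350057899166 0.0037411773948134836
the job is handed in; nothing more can be done
```

The spout is standing in its pocket and released. The bottle's cap is off and held still about 3 to 4 cm above the neck. I handed the job in at 40.3 s of the 59 s allowed; it reports no verdict.

- **Spout:** the flange met no resistance inside the pocket and touched the floor at the expected height. After I let go, both cameras showed it upright with the flange sunk into the block. The overhead camera's position fit agreed with the seated height. The side camera's fit was a few millimetres off either way, because the yellow glue bottle stood behind the spout.
- **Cap:** I pressed it about 5.8 mm down with about 13 to 17 N, turned it 90° anticlockwise while down, and lifted it. The lift showed no snagging, and the picture showed the bare plug in the neck.
- **Level:** this is the least certain check. Two fits of the cap's tilt, from coarse side-camera pictures, disagreed by several degrees. I averaged them and left the tool 0.7° off vertical, so the cap should be level to about 3°. I took no picture after that last adjustment.
- **Bystanders:** the sanding block and the tape showed no change between the side camera's first picture and its pictures after the lift.

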